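# Add the next crosswise layer to a drying stack of slats

## Robot

A 6-joint arm with a two-finger parallel gripper is mounted at the origin on a cart in front of the work surface, level with it; the furniture and walls round the work are solid. World frame = base frame: x ahead of the robot, y to its left, z up, the work surface at z = 0. Lengths are in m, angles in rad, forces in N, time in s.
With the tool pointing down it reaches from about 0.35 to 0.85 m from the base axis. Payload 8.1 kg.
Tool frame: the origin (TCP) lies midway between the tips of the shut fingers; the grasp point (between the pads) lies 19 mm behind it; z points along the fingers, y is the direction in which the jaws open and shut (so a half turn about z gives the same grasp; the last joint's range is limited). The gripper opens to 85 mm and grips with 20 to 120 N. Pads are 22 mm wide; open, the fingers measure 114 mm over their backs; the gripper's body (76 mm by 85 mm) begins 54 mm behind the grasp point. The pads swing forward as they close: fully open they stand 13 mm farther back than shut.
Start: joints at [1.153, 0.13, 1.488, -0, 1.523, -0.085], TCP at [0.196, 0.567, 0.231] pointing down, gripper open.
Joint ranges: [-2.96, 2.96], [-0.89, 2.26], [0.02, 2.5], [-1.34, 4.48], [0, 2.73], [-2.66, 2.66]. Speed limits (rad/s): [2.39, 2.39, 2.79, 3.14, 3.14, 3.14].

## Interface

Orientations are given as a unit quaternion [w, x, y, z].
In Python, from rig import robot, capture, camera_info, job_done gives the robot as it stands.
- The arm moves only by the tool move_arm, never from a script. Its argument "deltas" is a list of rows, each a list of 5 numbers: the shift along the tool's x, y, z normalised to -1 to 1, where 1 is 50 mm, then the turn about the tool's z normalised to -1 to 1, where 1 is 5 degrees, then the closure, from 0 (fully open) to 1 (shut). In form: [[x, y, z, spin, fingers], ...]. A call has 1 to 12 rows; each row shifts and turns the pose as measured when the row begins, along the tool's axes as they then stand; what a row does not reach is not made up. A row lasts 1/10 s, in which the tool goes at most 50 mm and 8.59 degrees, less where a joint would pass 70% of its speed; a pose out of reach is approached as far as the arm can. A call with a number of a shift or a turn outside -1 to 1 is refused whole. A call with a gripper value outside its range is refused whole. The fingers move at their own pace and stop on an object; the grip force is fixed at half the most. Time passes only in rows, so rows that do not move let the fingers close. It gives the time, the measured TCP pose, the force and the opening at its end, in the units of the state.
- robot.state(): the state, without advancing time (a new reading comes with each control period).
- capture(name): name is "side" or "top" or "wrist"; returns the picture (400x640x3 uint8, blue, green, red); there is no depth.
- camera_info(name): a dict with "fov_y" (degrees; the focal length in pixels is half the picture's height over the tangent of half this angle, whatever the lens; pixels are square), "cx", "cy" (the principal point, pixels), "position" and "rotation" of the camera in the world. Camera axes: x right, y up, looking along -z (the intrinsics and any distortion apply to the point x, -y, -z); pixel columns grow to the right and rows downward; lengths in m; the calibration is good to about 2 mm. The wrist camera is an equidistant fisheye: a pixel r from the principal point sees the ray r / f radians off the axis. A picture is of the moment at which its call begins: read the wrist's pose just before it. camera_info takes no time and is no camera call; for the wrist camera it gives the pose at the moment of the call.
- job_done(): hands the job in, once; it reports no verdict.
The state is a dict: "time_s": time; "joint_positions": joint angles; "joint_velocities": joint speeds; "tau": joint torques, N m; "tcp_pos": TCP position; "eef_rot": TCP orientation; "ft_force": force on the tool from outside, world axes, zero at the start; "ft_torque": the same for the moment, N m; "finger_gap": finger opening in m.
Only numpy, scipy, OpenCV 4.12 (cv2) and the standard library are available. Lean on these libraries where they do the work, as an engineer would, in place of code of your own. Each camera call takes 0.05 s, during which the arm holds its last target.

## Task

The pine slats are being stacked crosswise to dry, two to a layer. Add the third layer: lay the two loose full-length slats across the upper pair, each straight above one of the two bottom slats, parallel to it and with the ends even. Do not shift the stack, and leave the short offcut and everything else where it is.

Things in the scene. Friction and masses are not known exactly. Their poses are not given: they have to be found in the camera images.
- bottom_slat_1: planed pine slat 160 long x 28 wide x 14 mm thick; origin at the centre of its underside, x along its length, y across its width, z up (out of its top face). One of the bottom pair of the started stack; lies flat on the table. The stack may stand turned up to 35 degrees.
- bottom_slat_2: planed pine slat 160 long x 28 wide x 14 mm thick; origin at the centre of its underside, x along its length, y across its width, z up (out of its top face). The other one of the bottom pair, flat on the table, parallel to bottom_slat_1 within a few degrees, about 110 mm from it centre to centre.
- cross_slat_1: planed pine slat 160 long x 28 wide x 14 mm thick; origin at the centre of its underside, x along its length, y across its width, z up (out of its top face). One of the upper pair: it lies across both bottom slats near their ends, at right angles to them; its underside is 14 mm and its top 28 mm above the table.
- cross_slat_2: planed pine slat 160 long x 28 wide x 14 mm thick; origin at the centre of its underside, x along its length, y across its width, z up (out of its top face). The other one of the upper pair, at the bottom slats' other ends, about 110 mm from cross_slat_1 centre to centre; top 28 mm above the table.
- loose_slat_1: planed pine slat 160 long x 28 wide x 14 mm thick; origin at the centre of its underside, x along its length, y across its width, z up (out of its top face). Lies flat and alone on the table to the right of the stack, to be laid on the stack; weighs 25 to 50 g.
- loose_slat_2: planed pine slat 160 long x 28 wide x 14 mm thick; origin at the centre of its underside, x along its length, y across its width, z up (out of its top face). The second loose slat, like the first; either one may go on either side of the stack.
- short_slat: offcut of the same pine slat, only 90 x 28 x 14 mm, lying in a row with the loose slats, not to be moved; origin at the centre of its underside, x along its length
- chisel: chisel 246 mm long, 33 mm wide, 23 mm high, lying between the stack and the loose slats, pointing roughly away from the robot; origin under its middle, its own y along its length; not to be moved
- cork_block: cork sanding block 122 x 84 x 33 mm at the near left of the table; origin at the centre of its underside; not to be moved
- pin_tin: flat closed tin 94 x 72 x 24 mm at the near right of the table; origin at the centre of its underside; not to be moved
- fret_panel: thin pierced fret panel 64 x 196 x 4 mm lying flat at the near edge of the table; origin at the centre of its underside; not to be moved

How it is judged:
At the end, for the whole second after the job is handed in: Each loose slat lies at rest on both slats of the upper pair, one above each bottom slat: centre within 25 mm along and 18 mm across the bottom slat, parallel to it within 0.17 rad; underside 24 to 33 mm above the table. The four slats of the started stack are within 15 mm of where they were ((((x of loose_slat_1 in the frame of bottom_slat_1 between -0.025 and 0.025 m and y of loose_slat_1 in the frame of bottom_slat_1 between -0.018 and 0.018 m and height (world z) of loose_slat_1 between 0.024 and 0.033 m and angle between the x axis of loose_slat_1 and the x axis of bottom_slat_1, either way round below 0.17 rad and contact force between loose_slat_1 and cross_slat_1 above 0.01 N and contact force between loose_slat_1 and cross_slat_2 above 0.01 N and linear speed of loose_slat_1 below 0.02 m/s) and (x of loose_slat_2 in the frame of bottom_slat_2 between -0.025 and 0.025 m and y of loose_slat_2 in the frame of bottom_slat_2 between -0.018 and 0.018 m and height (world z) of loose_slat_2 between 0.024 and 0.033 m and angle between the x axis of loose_slat_2 and the x axis of bottom_slat_2, either way round below 0.17 rad and contact force between loose_slat_2 and cross_slat_1 above 0.01 N and contact force between loose_slat_2 and cross_slat_2 above 0.01 N and linear speed of loose_slat_2 below 0.02 m/s)) or ((x of loose_slat_1 in the frame of bottom_slat_2 between -0.025 and 0.025 m and y of loose_slat_1 in the frame of bottom_slat_2 between -0.018 and 0.018 m and height (world z) of loose_slat_1 between 0.024 and 0.033 m and angle between the x axis of loose_slat_1 and the x axis of bottom_slat_2, either way round below 0.17 rad and contact force between loose_slat_1 and cross_slat_1 above 0.01 N and contact force between loose_slat_1 and cross_slat_2 above 0.01 N and linear speed of loose_slat_1 below 0.02 m/s) and (x of loose_slat_2 in the frame of bottom_slat_1 between -0.025 and 0.025 m and y of loose_slat_2 in the frame of bottom_slat_1 between -0.018 and 0.018 m and height (world z) of loose_slat_2 between 0.024 and 0.033 m and angle between the x axis of loose_slat_2 and the x axis of bottom_slat_1, either way round below 0.17 rad and contact force between loose_slat_2 and cross_slat_1 above 0.01 N and contact force between loose_slat_2 and cross_slat_2 above 0.01 N and linear speed of loose_slat_2 below 0.02 m/s))) and distance of each of bottom_slat_1, bottom_slat_2, cross_slat_1, cross_slat_2 from where it was at the start of the episode below 0.015 m); the robot touches nothing.
It fails at once if a bystander (short offcut, chisel, cork block, tin, fret panel) is moved by more than 30 mm (distance of any of short_slat, chisel, cork_block, pin_tin, fret_panel from where it was at the start of the episode above 0.03 m).
It also fails if it takes over 54 s, if anything falls off the work surface, if the arm or the gripper's body presses on something with over 40 N, if the wrist force passes 120 N, or if a joint passes its speed limit or range.

## Working session

There is one attempt and no reset: what is moved stays moved. The work goes in short steps, Python scripts to look and compute and a tool call to move; the robot and the scene stay as the last step left them, time stands still between calls to the robot, and variables do not carry over. Pictures are saved under pics/ and viewed, and the job is handed in when it is done.

Besides the shell and the picture viewer there is one more tool, called after "Emit:" as name(argument=value, ...) on one line, values as JSON. move_arm: Moves the arm, as the interface text tells. Scaled input: -1 to 1 covers 50 mm each way for a shift and 5 degrees each way for a turn. Its arguments: {"type":"object","properties":{"deltas":{"type":"array"}},"required":["deltas"]}

```bash
mkdir -p pics; ls; python3 - <<'E'
from rig import robot,capture,camera_info
import cv2
for n in("top","side"):
    cv2.imwrite(f"pics/{n}0.png",capture(n)); print(n,camera_info(n))
s=robot.state();print(s)
E
```

```text
pics
top {'fov_y': 52.79615543162621, 'cx': 322.23888507671694, 'cy': 202.34452974662148, 'position': array([0.48573911, 0.00392596, 0.9341535 ]), 'rotation': array([ 0.71690352,  0.0209765 , -0.00574972, -0.69683303])}
side {'fov_y': 43.55712606498973, 'cx': 317.6380147415347, 'cy': 198.8180790423999, 'position': array([-0.06291339, -0.80568644,  0.63921064]), 'rotation': array([ 0.83319973,  0.46352029, -0.14466929, -0.26457126])}
{'time_s': 0.1, 'joint_positions': array([ 1.15262754e+00,  1.31098737e-01,  1.48918533e+00, -1.07967565e-05,
        1.52298863e+00, -8.54018763e-02]), 'joint_velocities': array([ 0.00058039, -0.00117138, -0.00187095,  0.00023133, -0.0013964 ,
        0.00025899]), 'tau': array([ 1.34590326e-03, -5.70952106e+01, -5.01942265e+01, -1.34583324e-04,
        8.18258763e-03,  1.21422480e-05]), 'tcp_pos': array([0.19577654, 0.5666346 , 0.23033329]), 'eef_rot': array([-2.04054871e-04,  1.65616519e-01,  9.86189872e-01, -8.14876095e-04]), 'ft_force': array([-0.67576163,  0.73400862, -1.19515277]), 'ft_torque': array([ 0.04623021,  0.00686074, -0.02167593]), 'finger_gap': 0.08584238838000909}
```

View pics/top0.png

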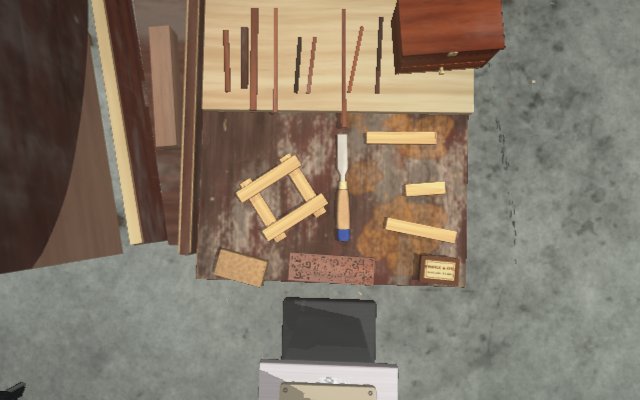

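View pics/side0.png

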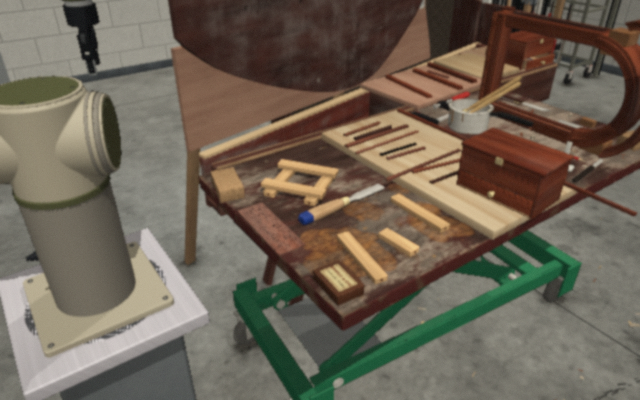

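The top view shows the stack at about (282,198), the loose slats at about (401,138) and (421,230), the offcut at (425,188) and the chisel at (343,187). I'll segment these and cast rays.

```bash
cat > h.py <<'E'
import numpy as np,cv2
from scipy.spatial.transform import Rotation as R
from rig import robot,capture,camera_info
def rot(q): return R.from_quat([q[1],q[2],q[3],q[0]]).as_matrix()
def toworld(name,uv,z,info=None):
    c=info or camera_info(name); f=200/np.tan(np.radians(c['fov_y']/2))
    uv=np.atleast_2d(uv).astype(float)
    x=(uv[:,0]-c['cx'])/f; y=(uv[:,1]-c['cy'])/f
    if name=='wrist':
        r=np.hypot(x,y); s=np.where(r>1e-9,np.sin(r)/np.maximum(r,1e-9),1)
        d=np.c_[x*s,-y*s,-np.cos(r)]
    else: d=np.c_[x,-y,-np.ones(len(x))]
    q=np.asarray(c['rotation']); M=q if q.shape==(3,3) else rot(q)
    d=d@M.T; p=np.asarray(c['position'])
    return p+d*((z-p[2])/d[:,2])[:,None]
E
python3 - <<'E'
from h import *
im=cv2.imread('pics/top0.png')
cv2.imwrite('pics/top0z.png',cv2.resize(im[110:290,190:480],None,fx=2.75,fy=2.75,interpolation=cv2.INTER_CUBIC))
hsv=cv2.cvtColor(im,cv2.COLOR_BGR2HSV)
for p in[(400,138),(421,230),(425,188),(270,180),(420,140),(250,220),(300,185),(262,215),(410,120),(400,210)]: print(p,hsv[p[1],p[0]])
E
```

```text
(400, 138) [ 19 107 240]
(421, 230) [ 21 104 243]
(425, 188) [ 20 104 243]
(270, 180) [ 18 112 233]
(420, 140) [ 18 112 235]
(250, 220) [ 13  75 142]
(300, 185) [ 18 110 234]
(262, 215) [ 18 111 233]
(410, 120) [ 14 138 150]
(400, 210) [ 14 134 177]
```

View pics/top0z.png

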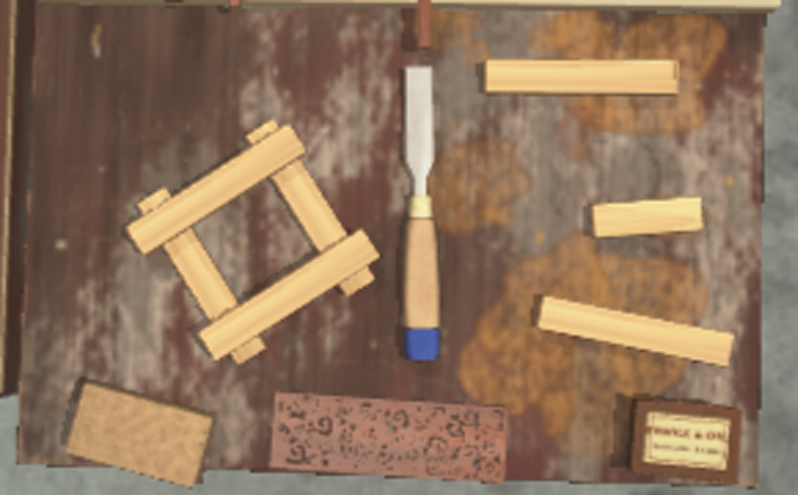

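```bash
python3 - <<'E'
from h import *
im=cv2.imread('pics/top0.png')
S=4
big=cv2.resize(im,None,fx=S,fy=S,interpolation=cv2.INTER_CUBIC)
hsv=cv2.cvtColor(big,cv2.COLOR_BGR2HSV)
m=cv2.inRange(hsv,(14,70,195),(28,160,255))
m[:115*S]=0; m[280*S:]=0; m[:,:200*S]=0; m[:,465*S:]=0
m=cv2.morphologyEx(m,cv2.MORPH_OPEN,np.ones((5,5)))
px=lambda p:(np.asarray(p)+.5)/S-.5
cs,_=cv2.findContours(m,cv2.RETR_CCOMP,cv2.CHAIN_APPROX_NONE)
vis=big.copy()
for c in cs:
    if cv2.contourArea(c)<600: continue
    r=cv2.minAreaRect(c); b=cv2.boxPoints(r); 
    w=toworld('top',px(b),0.014)
    e1=w[1]-w[0];e2=w[2]-w[1]
    if np.linalg.norm(e1)<np.linalg.norm(e2): e1,e2=e2,e1
    print('c',np.round(px(r[0]),1),'area',cv2.contourArea(c)/S/S,'world',np.round(w.mean(0),4),'len',np.round([np.linalg.norm(e1),np.linalg.norm(e2)],4),'ang',round(np.degrees(np.arctan2(e1[1],e1[0]))%180,1))
    cv2.drawContours(vis,[c],-1,(0,0,255),1)
cv2.imwrite('pics/mask.png',cv2.resize(vis[140*S:250*S,225*S:335*S],(600,600)))
E
```

```text
c [439.4 269.8] area 437.28125 world [ 0.3755 -0.2446  0.014 ] len [0.0663 0.0401] ang 86.6
c [240.2 267.7] area 796.53125 world [0.3659 0.2073 0.014 ] len [0.1079 0.0571] ang 77.0
c [420.8 229.8] area 808.125 world [ 0.4642 -0.2008  0.014 ] len [0.1591 0.0283] ang 80.0
c [262.5 209.4] area 363.15625 world [0.5003 0.1606 0.014 ] len [0.0759 0.0275] ang 33.9
c [342.7 208.5] area 358.6875 world [ 0.5075 -0.0229  0.014 ] len [0.0909 0.0239] ang 3.2
c [425.1 188.3] area 444.59375 world [ 0.5587 -0.209   0.014 ] len [0.0892 0.0279] ang 95.9
c [286.9 204.7] area 1304.40625 world [0.5128 0.105  0.014 ] len [0.1621 0.1193] ang 123.9
c [266.9 176.4] area 900.625 world [0.5764 0.1532 0.014 ] len [0.162  0.0393] ang 124.3
c [401.1 137.1] area 784.53125 world [ 0.6749 -0.152   0.014 ] len [0.1588 0.0276] ang 90.9
```

View pics/mask.png

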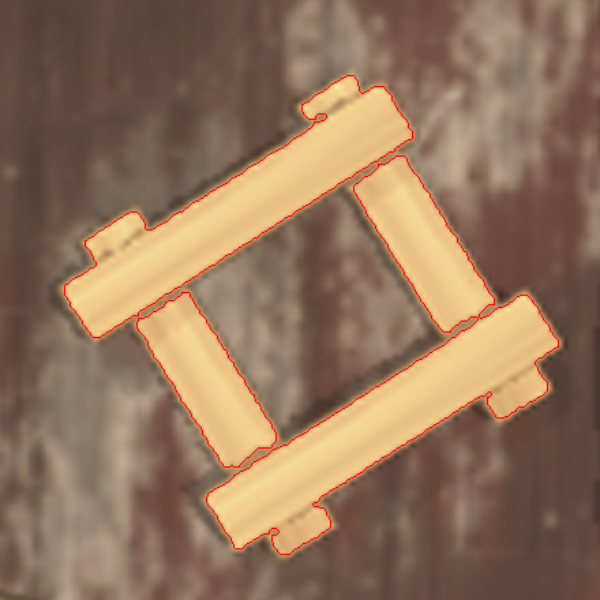

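```bash
python3 - <<'E'
from h import *
def go(name,pts,z):
    p=np.array(pts,float)/(600/110)+[225,140]-0.4
    w=toworld('top',p,z); a=(w[0]+w[1])/2;b=(w[2]+w[3])/2;e=a-b
    print(name,'ctr',np.round((a+b)/2,4),'len',round(np.linalg.norm(e),4),'wid',np.round([np.linalg.norm(w[0]-w[1]),np.linalg.norm(w[2]-w[3])],4),'ang',round(np.degrees(np.arctan2(e[1],e[0])),1))
go('bL',[(86,243),(138,211),(278,553),(331,522)],.014)
go('bR',[(303,106),(355,76),(497,418),(547,386)],.014)
go('cFar',[(65,288),(97,338),(381,86),(412,136)],.028)
go('cNear',[(207,497),(237,548),(526,294),(559,345)],.028)
# gripper now
s=robot.state(); M=rot(s['eef_rot']); print(M.round(3))
# obstacle check: left fence, fret strip, stick end, box via top at a guess
for n,p in dict(fenceL=(185,180),fenceR=(198,250),stick=(345,125),box=(398,72),disc=(60,150)).items(): print(n,toworld('top',p,0.1).round(3),toworld('top',p,0.0).round(3))
E
```

```text
bL ctr [0.4999 0.1601 0.014 ] len 0.154 wid [0.0257 0.0257] ang 33.8
bR ctr [0.5595 0.0705 0.014 ] len 0.1544 wid [0.0253 0.0249] ang 33.5
cFar ctr [0.5704 0.1473 0.028 ] len 0.1554 wid [0.0248 0.0246] ang 124.3
cNear ctr [0.4855 0.085  0.028 ] len 0.1565 wid [0.0244 0.0251] ang 124.0
[[-0.945  0.327 -0.001]
 [ 0.327  0.945 -0.002]
 [ 0.    -0.002 -1.   ]]
fenceL [[0.556 0.311 0.1  ]] [[0.564 0.347 0.   ]]
fenceR [[0.411 0.277 0.1  ]] [[0.402 0.31  0.   ]]
stick [[ 0.68 -0.02  0.1 ]] [[ 0.703 -0.023  0.   ]]
box [[ 0.794 -0.128  0.1  ]] [[ 0.831 -0.144  0.   ]]
disc [[0.612 0.579 0.1  ]] [[0.627 0.648 0.   ]]
```

Sizes check out: 160x28 and 90x28 on the loose pieces, and the bottom pair is 108 mm apart. Slat A (near) is at (0.464,-0.201) turned 80°, slat B (far) at (0.675,-0.152) turned 91°. The targets are (0.560,0.0705) and (0.500,0.160), both at 33.7°. I'll turn the tool first.

Emit:
move_arm(deltas=[[0,0,-0.5,1,0],[0,0,-0.5,1,0],[0,0,0,1,0],[0,0,0,1,0],[0,0,0,1,0],[0,0,0,1,0],[0,0,0,1,0],[0,0,0,1,0],[0,0,0,1,0],[0,0,0,1,0],[0,0,0,1,0],[0,0,0,1,0]])

```text
time_s: 1.3
tcp_pos: [0.1943, 0.5634, 0.2745]
eef_rot: [0.002, 0.652, 0.758, -0.008]
ft_force: [-0.1, -0.5, 0.0]
finger_gap: 0.0854
```

```bash
cat > w.py <<'E'
from h import *
import sys
# usage: w.py x y z slatangle(deg)
x,y,z,a=map(float,sys.argv[1:5])
s=robot.state(); M=rot(s['eef_rot']); p=s['tcp_pos']
yaw=np.degrees(np.arctan2(M[1,1],M[0,1])); t=(a-90)
d=((t-yaw+90)%180)-90
print('t',round(s['time_s'],2),'p',p.round(4),'yawy',yaw.round(1),'gap',round(s['finger_gap'],4),'F',s['ft_force'].round(1),'tilt',M[:,2].round(3),'q6',s['joint_positions'][5].round(2))
print('spin units',round(-d/5,2),'shift units (tool now)',(M.T@(np.array([x,y,z])-p)/0.05).round(2),'vert',((p[2]-z)/.05).round(2))
E
python3 w.py 0.4642 -0.2008 0.12 80
```

```text
t 1.3 p [0.1943 0.5634 0.2745] yawy 8.6 gap 0.0854 F [-0.1 -0.5  0. ] tilt [-0.006 -0.014 -1.   ] q6 1.0
spin units 3.71 shift units (tool now) [-15.88   3.08   3.27] vert 3.09
```

Emit:
move_arm(deltas=[[0,0,0,1,0],[0,0,0,1,0],[0,0,0,1,0],[0,0,0,0.7,0],[0,0,0,0,0]])

```text
time_s: 1.8
tcp_pos: [0.1937, 0.562, 0.2712]
eef_rot: [0.005, 0.771, 0.637, -0.01]
ft_force: [-0.5, -1.6, 0.1]
finger_gap: 0.0853
```

```bash
python3 w.py 0.3 0.3 0.27 80;python3 w.py 0.4642 -0.2008 0.12 80
```

```text
t 1.8 p [0.1937 0.562  0.2712] yawy -10.9 gap 0.0853 F [-0.5 -1.6  0.1] tilt [-0.009 -0.02  -1.   ] q6 1.34
spin units -0.17 shift units (tool now) [-4.74  3.07  0.11] vert 0.02
t 1.8 p [0.1937 0.562  0.2712] yawy -10.9 gap 0.0853 F [-0.5 -1.6  0.1] tilt [-0.009 -0.02  -1.   ] q6 1.34
spin units -0.17 shift units (tool now) [-13.9    8.2    3.27] vert 3.02
```

Emit:
move_arm(deltas=[[-0.8,0.55,0,0,0],[-0.8,0.55,0,0,0],[-0.8,0.55,0,0,0],[-0.8,0.55,0,0,0],[-0.85,0.5,0,0,0],[-0.85,0.5,0,0,0],[-0.85,0.5,0,0,0],[-0.85,0.5,0,0,0]])

```text
time_s: 2.6
tcp_pos: [0.3402, 0.1946, 0.2718]
eef_rot: [0.006, 0.762, 0.648, -0.013]
ft_force: [1.9, 0.2, -0.6]
finger_gap: 0.0857
```

```bash
python3 w.py 0.4642 -0.2008 0.12 80
```

```text
t 2.6 p [0.3402 0.1946 0.2718] yawy -9.2 gap 0.0857 F [ 1.9  0.2 -0.6] tilt [-0.013 -0.026 -1.   ] q6 0.57
spin units 0.15 shift units (tool now) [-7.32  3.74  3.21] vert 3.04
```

Emit:
move_arm(deltas=[[-0.85,0.45,0,0,0],[-0.85,0.45,0,0,0],[-0.85,0.45,0.1,0,0.3],[-0.85,0.45,0.3,0,0.3],[-0.85,0.45,0.3,0,0.3],[-0.8,0.4,0.4,0,0.3],[-0.8,0.4,0.4,0.2,0.3],[-0.6,0.3,0.4,0,0.3]])

```text
time_s: 3.4
tcp_pos: [0.4565, -0.1635, 0.1882]
eef_rot: [0.01, 0.762, 0.647, -0.009]
ft_force: [0.5, 0.4, 0.3]
finger_gap: 0.0598
```

```bash
python3 w.py 0.4642 -0.2008 0.003 80; python3 - <<'E'
from h import *
i=camera_info('wrist');print(i['position'])
im=capture('wrist');cv2.imwrite('pics/w1.png',im)
E
```

```text
t 3.4 p [ 0.4565 -0.1635  0.1882] yawy -9.4 gap 0.0598 F [0.5 0.4 0.3] tilt [-0.    -0.028 -1.   ] q6 -0.26
spin units 0.13 shift units (tool now) [-0.61  0.26  3.72] vert 3.7
[ 0.46836792 -0.08922974  0.32915273]
```

View pics/w1.png

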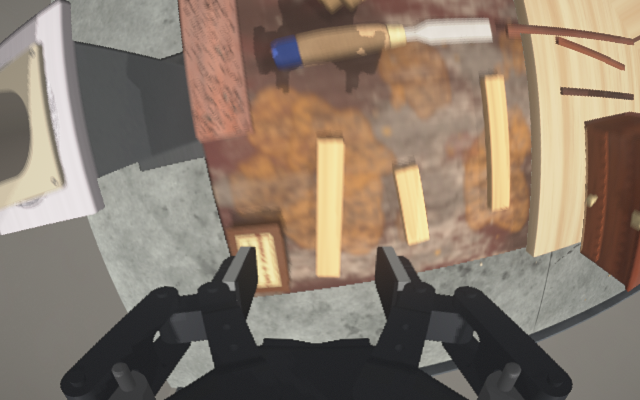

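The wrist view shows the near slat at about (330,207), the offcut at (412,204) and the far slat at (497,142). I'll cross-check their positions against the top view.

```bash
cat > wm.py <<'E'
from h import *
import sys
def slats(im,info,z,show=True):
    hsv=cv2.cvtColor(im,cv2.COLOR_BGR2HSV)
    m=cv2.inRange(hsv,(14,70,195),(28,160,255)); m=cv2.morphologyEx(m,cv2.MORPH_OPEN,np.ones((3,3)))
    for c in cv2.findContours(m,cv2.RETR_EXTERNAL,cv2.CHAIN_APPROX_NONE)[0]:
        if cv2.contourArea(c)<400: continue
        w=toworld('wrist',c[:,0,:],z,info)
        r=cv2.minAreaRect((w[:,:2]*1000).astype(np.float32)); b=cv2.boxPoints(r)
        e=max([b[1]-b[0],b[2]-b[1]],key=np.linalg.norm)
        print('px',c[:,0].mean(0).round(),'world mm',np.round(r[0],1),'size',np.round(sorted(r[1]),1),'ang',round(np.degrees(np.arctan2(e[1],e[0]))%180,1))
if __name__=='__main__':
    i=camera_info('wrist'); im=capture('wrist'); cv2.imwrite(sys.argv[1],im); slats(im,i,float(sys.argv[2]))
E
python3 -c "
from wm import *
slats(cv2.imread('pics/w1.png'),camera_info('wrist'),.014)"
```

```text
px [261. 257.] world mm [ 374.6 -251.9] size [41.9 67.7] ang 86.8
px [413. 205.] world mm [ 555.9 -214.5] size [27.1 90.9] ang 95.9
px [337. 202.] world mm [ 481.1 -208.6] size [ 64.3 157.4] ang 80.2
px [566. 177.] world mm [ 789.9 -210. ] size [ 32.7 214.4] ang 90.3
px [499. 143.] world mm [ 672.2 -158.5] size [ 33.1 160. ] ang 90.9
px [563.  66.] world mm [784.2 -64.7] size [27.7 53.5] ang 90.9
px [541.  62.] world mm [742.2 -68.2] size [22.4 83.4] ang 87.9
px [629.  18.] world mm [982.5  25. ] size [ 60.4 104.2] ang 11.5
px [600.  14.] world mm [895.1  14.2] size [ 49.7 101. ] ang 10.2
px [543.  13.] world mm [764.    1.8] size [35.2 66. ] ang 5.8
```

Emit:
move_arm(deltas=[[-0.65,0.3,0.5,0.13,0.4],[0,0,0.9,0,0.4],[0,0,0.9,0,0.4],[0,0,0.9,0,0.4],[0,0,0,0,0.4]])

```text
time_s: 3.95
tcp_pos: [0.4638, -0.2098, 0.0198]
eef_rot: [0.009, 0.765, 0.644, -0.011]
ft_force: [-0.9, 0.0, 0.1]
finger_gap: 0.0514
```

```bash
python3 w.py 0.4642 -0.203 0.003 80; python3 -c "
from h import *
cv2.imwrite('pics/w2.png',capture('wrist'))"
```

```text
t 3.95 p [ 0.4638 -0.2098  0.0198] yawy -9.8 gap 0.0514 F [-0.9  0.   0.1] tilt [-0.005 -0.028 -1.   ] q6 -0.32
spin units 0.04 shift units (tool now) [ 0.14 -0.02  0.33] vert 0.34
```

View pics/w2.png

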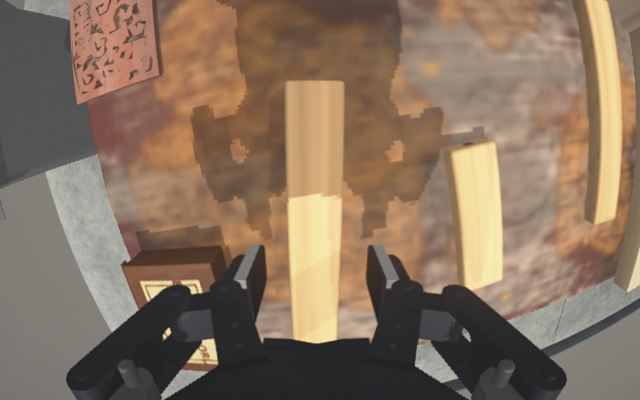

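The slat sits between the fingers (columns 288–343, pads at 265 and 370). I'll lower and close.

Emit:
move_arm(deltas=[[0.15,0,0.35,0,0.4],[0,0,0,0,1],[0,0,0,0,1],[0,0,0,0,1],[0,0,0,0,1]])

```text
time_s: 4.5
tcp_pos: [0.4748, -0.2076, 0.0173]
eef_rot: [0.019, 0.763, 0.646, -0.007]
ft_force: [0.1, -0.3, -0.4]
finger_gap: 0.0234
```

```bash
python3 w.py 0.4642 -0.203 0.003 80
```

```text
t 4.5 p [ 0.4748 -0.2076  0.0173] yawy -9.6 gap 0.0234 F [ 0.1 -0.3 -0.4] tilt [ 0.013 -0.038 -0.999] q6 -0.31
spin units 0.09 shift units (tool now) [ 0.07 -0.23  0.28] vert 0.29
```

```bash
python3 -c "
from h import *
cv2.imwrite('pics/w3.png',capture('wrist'));cv2.imwrite('pics/s3.png',cv2.resize(capture('side')[170:330,260:460],None,fx=3.5,fy=3.5))"; python3 w.py 0.4642 -0.203 0.003 80
```

```text
t 4.6 p [ 0.4746 -0.2075  0.0169] yawy -9.6 gap 0.0228 F [ 0.2 -0.1 -0.6] tilt [ 0.012 -0.038 -0.999] q6 -0.31
spin units 0.09 shift units (tool now) [ 0.06 -0.23  0.27] vert 0.28
```

View pics/w3.png

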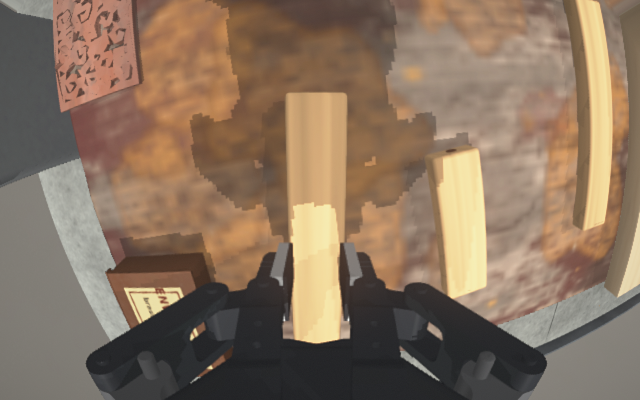

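View pics/s3.png

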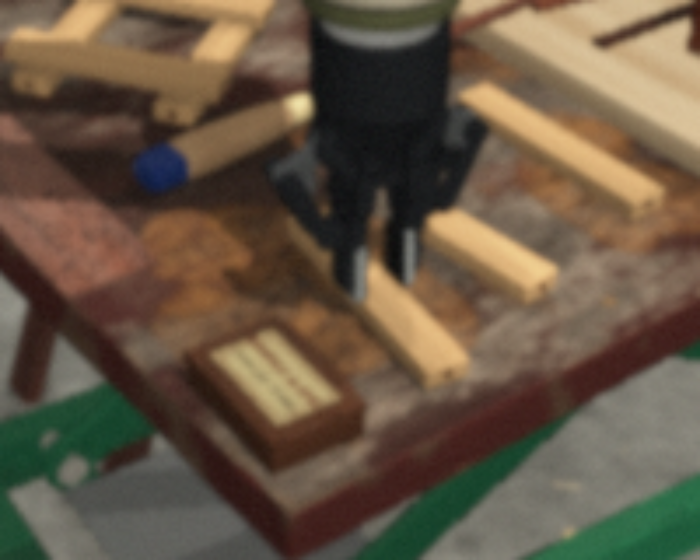

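The gap reads 23 mm, the tool rose 14 mm and it moved sideways, so the grip is doubtful. I'll let it settle for one row and look again.

Emit:
move_arm(deltas=[[0,0,0,0,1]])

```text
time_s: 4.7
tcp_pos: [0.4748, -0.2077, 0.0173]
eef_rot: [0.019, 0.764, 0.645, -0.007]
ft_force: [0.3, -0.4, -0.6]
finger_gap: 0.0232
```

```bash
python3 w.py 0.4642 -0.203 0.003 80; python3 wm.py pics/w4.png 0.014; python3 -c "
from h import *
im=cv2.imread('pics/w4.png');cv2.imwrite('pics/w4z.png',cv2.resize(im[200:380,220:420],None,fx=3.3,fy=3.3,interpolation=cv2.INTER_CUBIC))"
```

```text
t 4.7 p [ 0.4748 -0.2077  0.0173] yawy -9.6 gap 0.0232 F [ 0.3 -0.4 -0.6] tilt [ 0.013 -0.038 -0.999] q6 -0.31
spin units 0.09 shift units (tool now) [ 0.07 -0.23  0.28] vert 0.29
px [144. 299.] world mm [ 360.9 -225.2] size [23.7 29. ] ang 20.7
px [465. 230.] world mm [ 557.8 -209.8] size [27.3 89.9] ang 94.7
px [314. 199.] world mm [ 477.5 -199. ] size [ 28.6 144.5] ang 80.0
px [598. 114.] world mm [ 683.3 -154.4] size [ 45.6 161.3] ang 90.8
```

View pics/w4z.png

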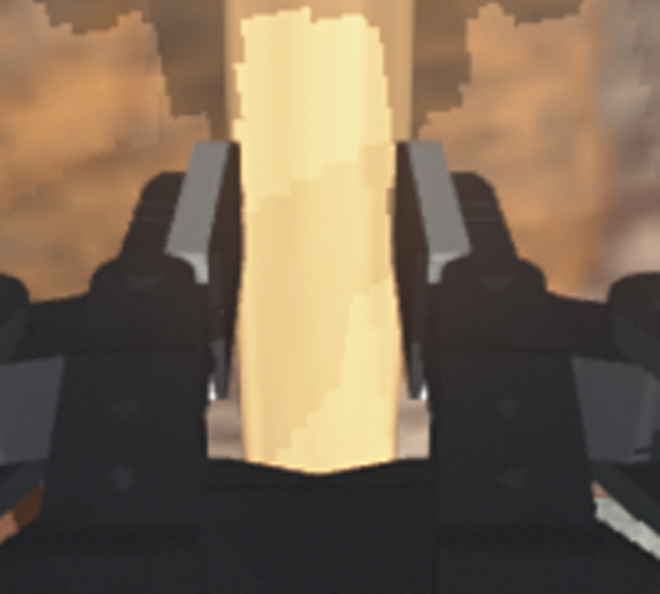

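Emit:
move_arm(deltas=[[0,0,-0.5,0,1],[0,0,-0.8,0,1],[0,0,0,0,1]])

```text
time_s: 5.05
tcp_pos: [0.4727, -0.2047, 0.0829]
eef_rot: [0.017, 0.764, 0.645, -0.008]
ft_force: [1.0, 0.5, 0.1]
finger_gap: 0.0235
```

```bash
python3 w.py 0.4642 -0.203 0.003 80; python3 -c "
from h import *
a=capture('wrist');b=cv2.resize(capture('side')[150:310,260:460],(800,640));cv2.imwrite('pics/w5.png',a);cv2.imwrite('pics/s5.png',cv2.resize(b,(700,560)))"
```

```text
t 5.05 p [ 0.4727 -0.2047  0.0829] yawy -9.6 gap 0.0235 F [1.  0.5 0.1] tilt [ 0.01  -0.036 -0.999] q6 -0.31
spin units 0.08 shift units (tool now) [ 0.06 -0.2   1.59] vert 1.6
```

View pics/w5.png

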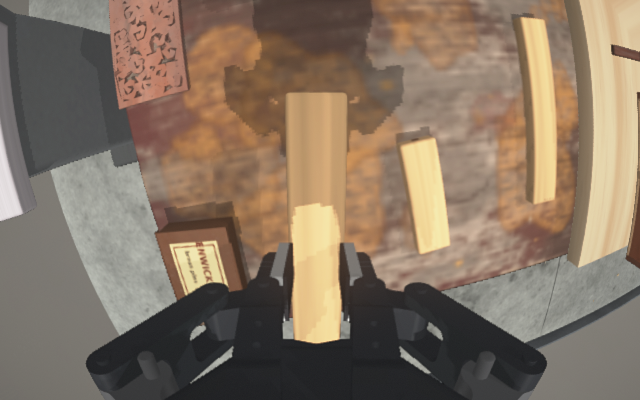

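View pics/s5.png

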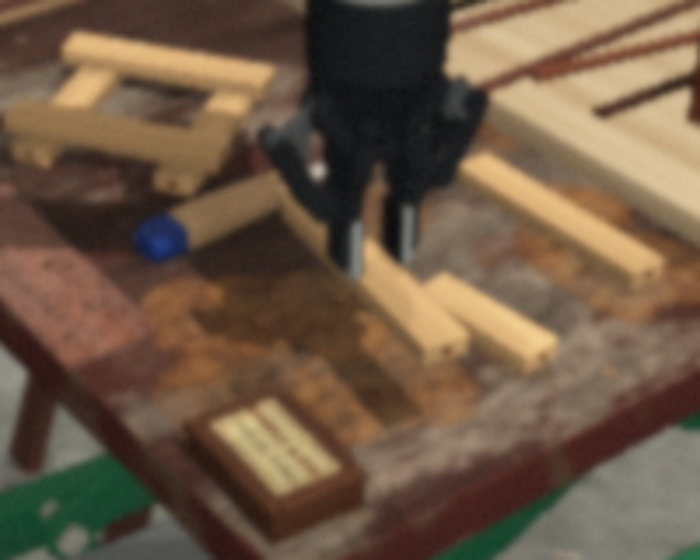

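Slat A is held and level, clear of the table. I'll carry it to the right-hand bottom slat, turning on the way.

Emit:
move_arm(deltas=[[0.3,0,-0.4,1,1],[0.5,0,-0.3,1,1],[0.5,0,-0.1,1,1],[0.5,0,-0.1,1,1],[0.5,-0.1,0,1,1],[0.5,-0.1,0,1,1],[0.5,-0.1,0,1,1],[0.5,-0.1,0,1,1],[0.5,-0.1,0,1,1]])

```text
time_s: 6.05
tcp_pos: [0.5531, -0.0002, 0.1036]
eef_rot: [0.011, 0.958, 0.287, -0.012]
ft_force: [0.4, -0.1, -0.4]
finger_gap: 0.0231
```

```bash
python3 w.py 0.5595 0.0705 0.08 33.7
```

```text
t 6.05 p [ 5.531e-01 -2.000e-04  1.036e-01] yawy -56.6 gap 0.0231 F [ 0.4 -0.1 -0.4] tilt [-0.017 -0.028 -0.999] q6 0.92
spin units -0.06 shift units (tool now) [ 0.9  -1.12  0.43] vert 0.47
```

Emit:
move_arm(deltas=[[0.45,-0.6,-0.1,-0.06,1],[0.4,-0.55,0.1,0,1],[0,0,0.2,0,1]])

```text
time_s: 6.35
tcp_pos: [0.5565, 0.0754, 0.0871]
eef_rot: [0.01, 0.957, 0.288, -0.014]
ft_force: [-0.5, 0.9, -0.3]
finger_gap: 0.0232
```

```bash
python3 w.py 0.5595 0.0705 0.045 33.7; python3 -c "
from h import *
cv2.imwrite('pics/w6.png',capture('wrist'));cv2.imwrite('pics/s6.png',cv2.resize(capture('side')[130:240,230:390],None,fx=4.5,fy=4.5));cv2.imwrite('pics/t6.png',cv2.resize(capture('top')[130:260,220:380],None,fx=4.5,fy=4.5))"
```

```text
t 6.35 p [0.5565 0.0754 0.0871] yawy -56.5 gap 0.0232 F [-0.5  0.9 -0.3] tilt [-0.021 -0.028 -0.999] q6 1.05
spin units -0.03 shift units (tool now) [0.02 0.11 0.84] vert 0.84
```

View pics/w6.png

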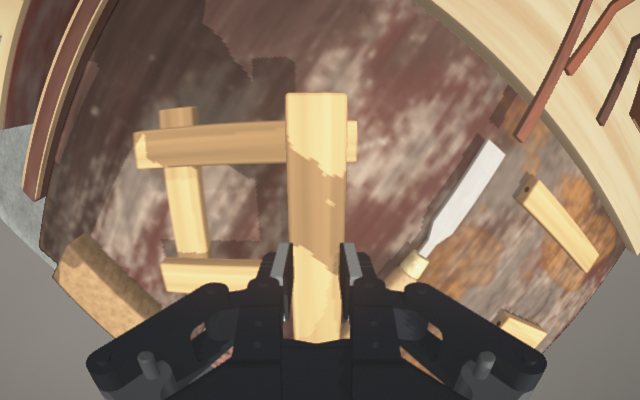

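View pics/s6.png

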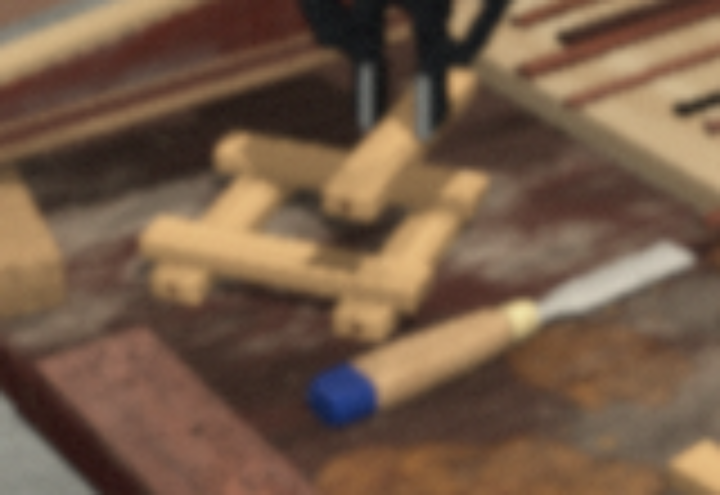

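View pics/t6.png

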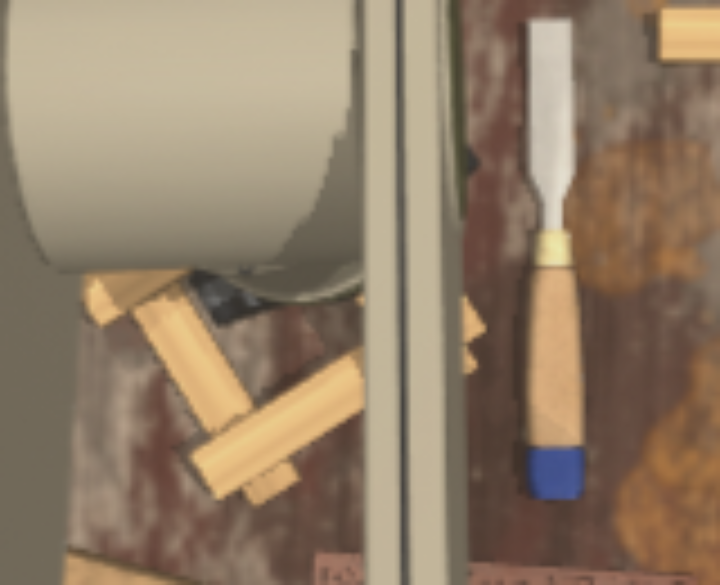

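```bash
python3 - <<'E'
from h import *
s=robot.state();z=s['tcp_pos'][2]
a=np.radians(33.7);u=np.array([np.cos(a),np.sin(a)])
for off in(.010,.015,.020):
    zt=z-off+.014
    w=toworld('wrist',[(286,94),(347,94)],zt+.003); m=w.mean(0)
    n=toworld('side',[(230+350/4.5,130+197/4.5)],zt-.003)[0]
    print(off,'far end',m.round(4),'wid',np.linalg.norm(w[0]-w[1]).round(4),'ctr',(m[:2]-.08*u).round(4),'near',n.round(4),'ctr',(n[:2]+.08*u).round(4),'dist',np.linalg.norm(m[:2]-n[:2]).round(4))
E
```

```text
0.01 far end [0.623  0.1154 0.0932] wid 0.0258 ctr [0.5564 0.071 ] near [0.4887 0.0222 0.0872] ctr [0.5553 0.0666] dist 0.1634
0.015 far end [0.6231 0.1154 0.0882] wid 0.0268 ctr [0.5566 0.071 ] near [0.4937 0.0297 0.0822] ctr [0.5603 0.0741] dist 0.1552
0.02 far end [0.6233 0.1154 0.0832] wid 0.0277 ctr [0.5567 0.071 ] near [0.4987 0.0372 0.0772] ctr [0.5653 0.0816] dist 0.1471
```

The held slat's centre measures (0.557,0.071) against the target (0.5595,0.0705). I'll lower it.

Emit:
move_arm(deltas=[[0.03,0.05,0.35,0,1],[0,0,0.35,0,1]])

```text
time_s: 6.7
tcp_pos: [0.5591, 0.0668, 0.0529]
eef_rot: [0.012, 0.958, 0.286, -0.014]
ft_force: [0.4, -0.5, -1.4]
finger_gap: 0.0232
```

Emit:
move_arm(deltas=[[0,0,0.06,0,1]])

```text
time_s: 6.8
tcp_pos: [0.5575, 0.0652, 0.0478]
eef_rot: [0.011, 0.958, 0.286, -0.016]
ft_force: [-0.4, 0.9, -0.5]
finger_gap: 0.0233
```

```bash
python3 w.py 0.5595 0.0705 0.041 33.7; python3 -c "
from h import *
cv2.imwrite('pics/s7.png',cv2.resize(capture('side')[130:240,230:390],None,fx=4.5,fy=4.5))"
```

```text
t 6.8 p [0.5575 0.0652 0.0478] yawy -56.8 gap 0.0233 F [-0.4  0.9 -0.5] tilt [-0.023 -0.031 -0.999] q6 1.05
spin units -0.1 shift units (tool now) [ 0.1  -0.07  0.13] vert 0.14
```

View pics/s7.png

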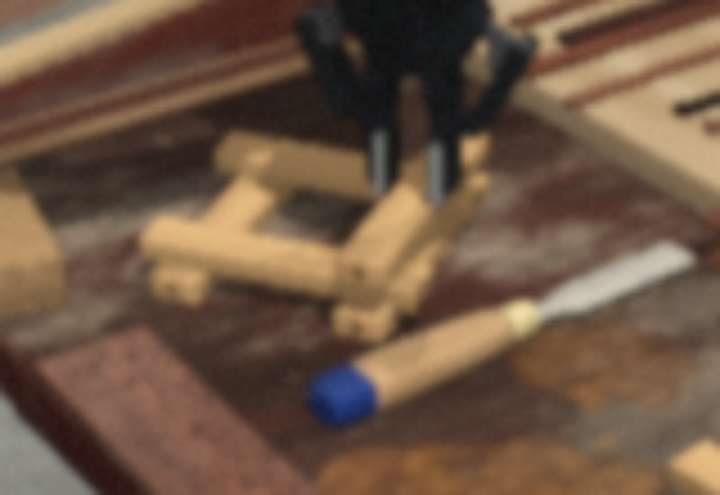

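Emit:
move_arm(deltas=[[0.14,-0.14,0.06,-0.1,1]])

```text
time_s: 6.95
tcp_pos: [0.5603, 0.0734, 0.0458]
eef_rot: [0.012, 0.957, 0.289, -0.015]
ft_force: [-0.2, -0.2, 0.3]
finger_gap: 0.0231
```

Emit:
move_arm(deltas=[[0,0,0.06,0,1]])

```text
time_s: 7.05
tcp_pos: [0.5609, 0.0739, 0.0434]
eef_rot: [0.012, 0.957, 0.289, -0.014]
ft_force: [-0.4, 0.3, -0.9]
finger_gap: 0.023
```

```bash
python3 w.py 0.5595 0.0749 0.041 33.7; python3 -c "
from h import *
cv2.imwrite('pics/s8.png',cv2.resize(capture('side')[130:240,230:390],None,fx=4.5,fy=4.5))
cv2.imwrite('pics/w8.png',capture('wrist'))"
```

```text
t 7.05 p [0.5609 0.0739 0.0434] yawy -56.4 gap 0.023 F [-0.4  0.3 -0.9] tilt [-0.021 -0.03  -0.999] q6 1.06
spin units -0.02 shift units (tool now) [-0.01 -0.03  0.05] vert 0.05
```

View pics/s8.png

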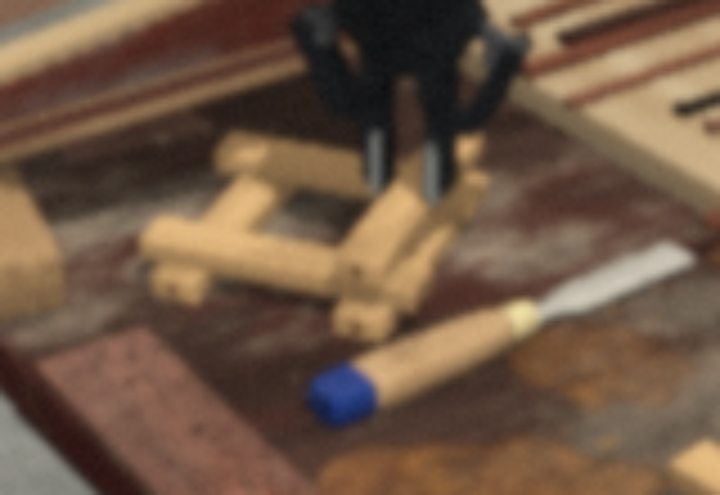

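View pics/w8.png

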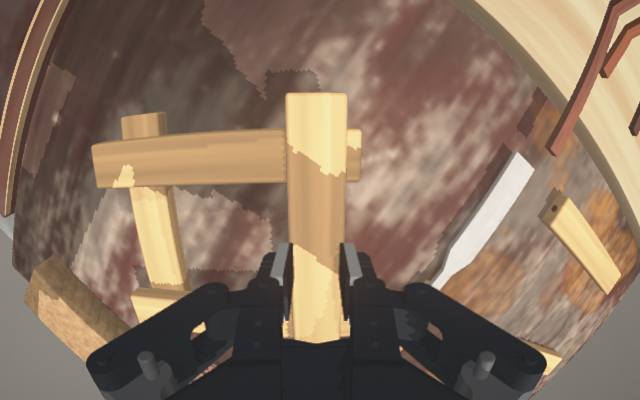

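Emit:
move_arm(deltas=[[0,-0.02,0.07,0,1]])

```text
time_s: 7.25
tcp_pos: [0.5609, 0.0741, 0.0407]
eef_rot: [0.012, 0.957, 0.289, -0.014]
ft_force: [-3.3, -3.4, 37.9]
finger_gap: 0.0228
```

Emit:
move_arm(deltas=[[0,0,0.06,0,1]])

```text
time_s: 7.35
tcp_pos: [0.5612, 0.074, 0.0403]
eef_rot: [0.012, 0.957, 0.289, -0.014]
ft_force: [-21.1, -1.5, 38.8]
finger_gap: 0.0229
```

Contact at TCP z 0.040. I'll ease off and open.

Emit:
move_arm(deltas=[[0,0,-0.02,0,1],[0,0,0,0,0.6],[0,0,0,0,0.35],[0,0,0,0,0.35],[0,0,0,0,0.35]])

```text
time_s: 7.85
tcp_pos: [0.5623, 0.0744, 0.0431]
eef_rot: [0.013, 0.957, 0.289, -0.012]
ft_force: [1.0, 0.1, -0.2]
finger_gap: 0.0557
```

```bash
python3 w.py 0.5595 0.0749 0.12 33.7; python3 -c "
from h import *
cv2.imwrite('pics/s9.png',cv2.resize(capture('side')[130:240,230:390],None,fx=4.5,fy=4.5))
cv2.imwrite('pics/w9.png',capture('wrist'))"
```

```text
t 7.85 p [0.5623 0.0744 0.0431] yawy -56.3 gap 0.0557 F [ 1.   0.1 -0.2] tilt [-0.016 -0.032 -0.999] q6 1.06
spin units -0.01 shift units (tool now) [-0.09 -0.01 -1.54] vert -1.54
```

View pics/w9.png

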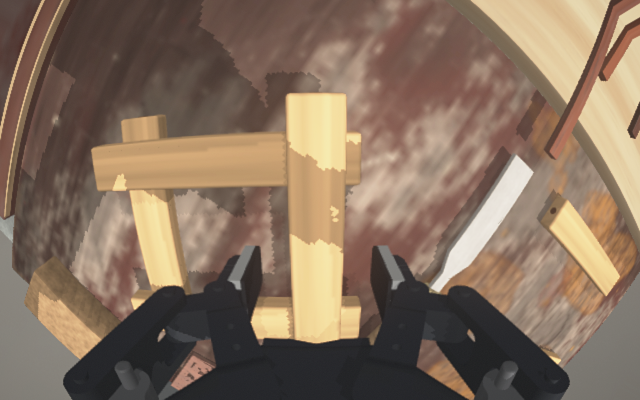

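Slat A is free and lying on both cross slats. I'll lift and go to slat B.

Emit:
move_arm(deltas=[[0,0,-0.6,0,0.35],[0,0,-0.9,0,0.35],[-0.25,0.35,-0.3,-1,0.4],[-0.25,0.35,0,-1,0.4],[-0.25,0.35,0,-1,0.4],[-0.25,0.35,0,-1,0.4],[-0.25,0.35,0,-1,0.4],[-0.25,0.35,0,-1,0.4],[-0.25,0.35,0,-1,0.4],[-0.25,0.35,0,-1,0.4],[-0.25,0.35,0,-1,0.4],[-0.25,0.35,0,-1,0.4]])

```text
time_s: 9.15
tcp_pos: [0.6395, -0.1215, 0.139]
eef_rot: [0.005, 0.733, 0.68, -0.018]
ft_force: [0.8, -0.0, -0.1]
finger_gap: 0.051
```

```bash
python3 w.py 0.6749 -0.152 0.12 90.9; python3 wm.py pics/w10.png 0.014;python3 -c "
from h import *
cv2.imwrite('pics/t10.png',capture('top'))"
```

```text
t 9.15 p [ 0.6395 -0.1215  0.139 ] yawy -4.2 gap 0.051 F [ 0.8 -0.  -0.1] tilt [-0.021 -0.032 -0.999] q6 -0.17
spin units -1.03 shift units (tool now) [-0.54  0.76  0.39] vert 0.38
px [115. 301.] world mm [ 368.7 -254.2] size [37.2 61.6] ang 87.5
px [471. 225.] world mm [ 791.8 -176.7] size [ 33.5 152.3] ang 93.4
px [359. 212.] world mm [ 679.2 -154.7] size [ 33.4 160.6] ang 91.1
px [545. 131.] world mm [876.2 -71.4] size [23.6 42.9] ang 91.9
px [595. 124.] world mm [961.3 -60.8] size [22.2 87.8] ang 90.0
px [173. 101.] world mm [509.8 -27.3] size [ 24.3 101.9] ang 2.3
px [472. 115.] world mm [787.3 -57. ] size [28.9 67. ] ang 90.5
px [435. 136.] world mm [744.9 -82.6] size [ 22.4 118.5] ang 88.8
px [171.  47.] world mm [516.3  23.3] size [17.7 37.7] ang 34.1
px [581.  65.] world mm [941.1   6.4] size [202.2 259.7] ang 79.7
px [504.  33.] world mm [826.2  23.4] size [17.8 67.7] ang 94.8
px [448.  35.] world mm [765.9  19. ] size [62.8 67.1] ang 4.1
px [157.  16.] world mm [495.   51.6] size [54.4 93.3] ang 163.0
```

View pics/w10.png

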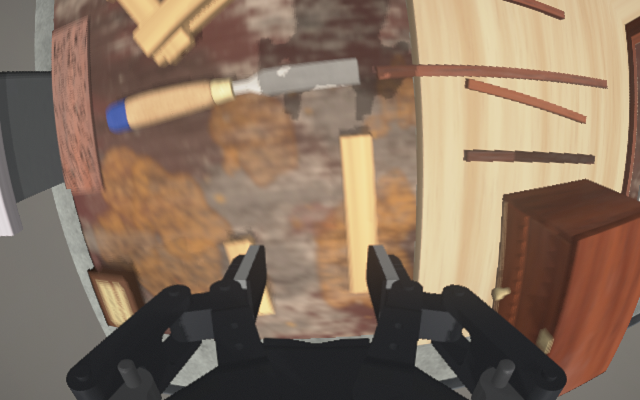

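View pics/t10.png

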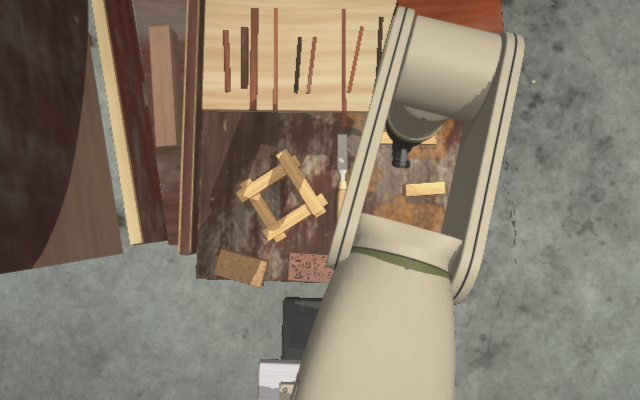

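Emit:
move_arm(deltas=[[-0.3,0.4,0,-1,0.4],[-0.25,0.3,0.2,-0.05,0.4],[0,0,0.4,0,0.4]])

```text
time_s: 9.55
tcp_pos: [0.6753, -0.1525, 0.111]
eef_rot: [0.005, 0.702, 0.712, -0.017]
ft_force: [-0.9, 0.0, 0.7]
finger_gap: 0.0512
```

```bash
python3 w.py 0.6749 -0.152 0.02 90.9; python3 wm.py pics/w11.png 0.014|head -4;python3 -c "
from h import *
im=cv2.imread('pics/t10.png');cv2.imwrite('pics/t10z.png',cv2.resize(im[140:250,225:335],(600,600),interpolation=cv2.INTER_CUBIC))"
```

```text
t 9.55 p [ 0.6753 -0.1525  0.111 ] yawy 0.8 gap 0.0512 F [-0.9  0.   0.7] tilt [-0.017 -0.032 -0.999] q6 -0.28
spin units -0.02 shift units (tool now) [0.07 0.02 1.82] vert 1.82
px [ 63. 269.] world mm [ 365.7 -247.3] size [39.1 65.5] ang 85.5
px [191. 250.] world mm [ 560.  -207.6] size [27.5 86.3] ang 95.5
px [535. 168.] world mm [ 876.6 -116.8] size [23.4 27.9] ang 90.6
px [449. 216.] world mm [ 792.8 -171.8] size [ 35.4 144.3] ang 91.2
```

View pics/w11.png

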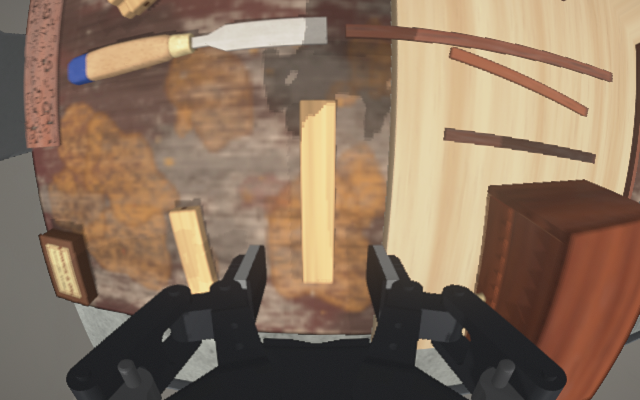

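View pics/t10z.png

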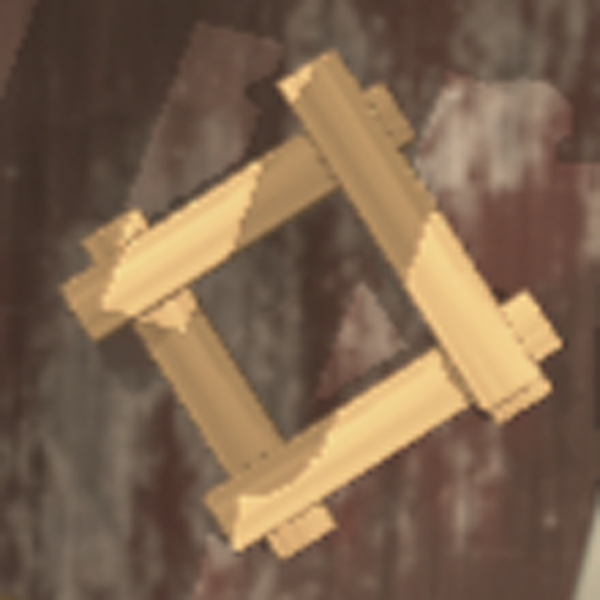

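```bash
python3 - <<'E'
from h import *
p=np.array([(278,85),(332,50),(496,408),(550,378)],float)/(600/110)+[225,140]-0.4
w=toworld('top',p,.042);a=(w[0]+w[1])/2;b=(w[2]+w[3])/2;e=a-b
c=(a+b)/2;print(c,np.linalg.norm(e),np.degrees(np.arctan2(e[1],e[0])))
d=(c-[.5595,.0705,.042])[:2];t=np.radians(33.6);print('along',d@[np.cos(t),np.sin(t)],'across',d@[-np.sin(t),np.cos(t)])
E
```

```text
[0.56376636 0.0734426  0.042     ] 0.16032323906062668 35.4744962543722
along 0.005181957689341177 across 8.998813304416983e-05
```

Slat A lies 5 mm along and 0 mm across from its target, and the stack corners have not moved. Now I'll descend on B, stopping higher (TCP z about 0.018) because the fingertips reached the table last time.

Emit:
move_arm(deltas=[[0.03,0,0.9,0,0.4],[0.03,0,0.75,0,0.4],[0,0,0,0,0.4]])

```text
time_s: 9.9
tcp_pos: [0.669, -0.149, 0.021]
eef_rot: [0.001, 0.703, 0.711, -0.019]
ft_force: [-1.4, 0.9, -1.1]
finger_gap: 0.0513
```

```bash
python3 w.py 0.6749 -0.152 0.018 90.9; python3 wm.py pics/w12.png 0.014|head -0
```

```text
t 9.9 p [ 0.669 -0.149  0.021] yawy 0.6 gap 0.0513 F [-1.4  0.9 -1.1] tilt [-0.025 -0.029 -0.999] q6 -0.27
spin units -0.06 shift units (tool now) [-0.06  0.12  0.06] vert 0.06Exception ignored on flushing sys.stdout:
BrokenPipeError: [Errno 32] Broken pipe
```

View pics/w12.png

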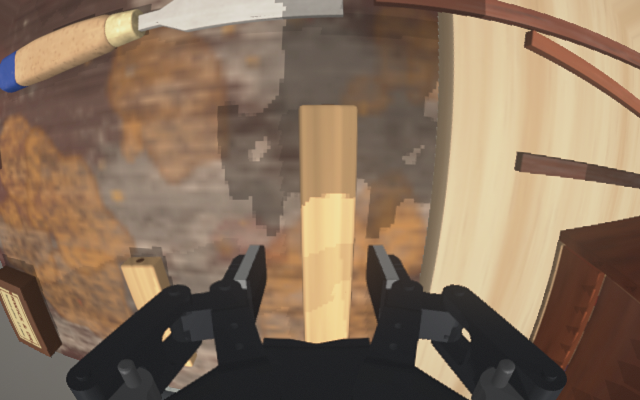

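Emit:
move_arm(deltas=[[-0.06,0.13,0.03,-0.05,0.45],[0,0,0,0,0.7],[0,0,0,0,1],[0,0,0,0,1],[0,0,0,0,1]])

```text
time_s: 10.45
tcp_pos: [0.6832, -0.1533, 0.033]
eef_rot: [0.008, 0.702, 0.712, -0.015]
ft_force: [-0.2, -0.0, -0.0]
finger_gap: 0.0002
```

```bash
python3 w.py 0.6749 -0.152 0.018 90.9; python3 wm.py pics/w13.png 0.014
```

```text
t 10.45 p [ 0.6832 -0.1533  0.033 ] yawy 0.9 gap 0.0002 F [-0.2 -0.  -0. ] tilt [-0.01  -0.034 -0.999] q6 -0.28
spin units -0.0 shift units (tool now) [ 0.04 -0.16  0.3 ] vert 0.3
px [138. 285.] world mm [ 558.2 -198.9] size [27.2 66.7] ang 96.0
px [289. 236.] world mm [ 669.9 -153.3] size [16.5 47.1] ang 90.7
px [620. 191.] world mm [ 922.7 -115.3] size [24.3 47.8] ang 3.8
px [587. 191.] world mm [ 878.8 -117.5] size [28.6 31.9] ang 0.4
px [527. 241.] world mm [ 827.  -167.9] size [ 27.5 133.5] ang 85.0
px [489. 237.] world mm [ 795.  -162.6] size [ 39.9 126.6] ang 92.7
px [604. 131.] world mm [897.  -70.1] size [45.5 81.1] ang 178.1
px [557. 110.] world mm [834.3 -65.4] size [30.  51.6] ang 89.5
px [612.  73.] world mm [894.8 -31.4] size [29.  82.4] ang 1.8
px [76. 39.] world mm [511.3 -22.2] size [ 24.3 115. ] ang 2.6
px [454. 131.] world mm [ 770.7 -106. ] size [ 70.3 170.7] ang 91.1
px [592.  17.] world mm [886.    4.1] size [ 46.  141.3] ang 20.1
```

View pics/w13.png

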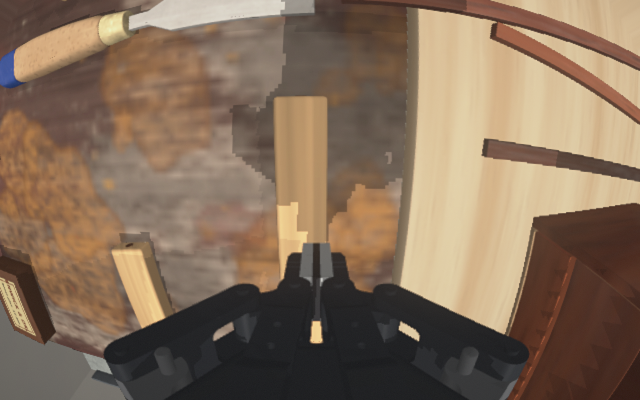

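The fingers closed above the slat: the arm swung back up because it had not settled, so the grasp missed. The slat still lies at columns 275–327 and has not moved. I'll reopen and settle before going lower.

Emit:
move_arm(deltas=[[0,0,0,0,0.35],[0,-0.16,0,0,0.35],[0,0,0,0,0.35],[0,0,0,0,0.35]])

```text
time_s: 10.9
tcp_pos: [0.6745, -0.1535, 0.0337]
eef_rot: [0.009, 0.702, 0.712, -0.015]
ft_force: [-0.7, 0.6, 0.4]
finger_gap: 0.0553
```

```bash
python3 w.py 0.6749 -0.152 0.006 90.9; python3 wm.py pics/w14.png 0.014 >/dev/null;python3 w.py 0.6749 -0.152 0.006 90.9;
```

```text
t 10.9 p [ 0.6745 -0.1535  0.0337] yawy 0.9 gap 0.0553 F [-0.7  0.6  0.4] tilt [-0.009 -0.034 -0.999] q6 -0.28
spin units -0.01 shift units (tool now) [0.05 0.01 0.55] vert 0.55
t 10.95 p [ 0.6744 -0.1535  0.0336] yawy 0.9 gap 0.0554 F [-0.3 -0.1 -0.7] tilt [-0.01  -0.034 -0.999] q6 -0.28
spin units -0.01 shift units (tool now) [0.05 0.02 0.55] vert 0.55
```

View pics/w14.png

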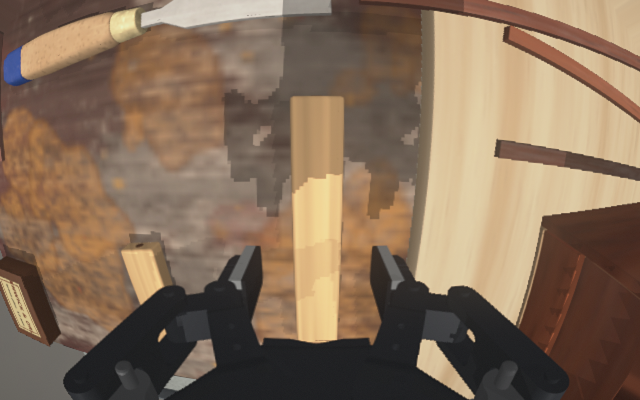

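Settled and centred: the slat spans columns 292–343 and the pads are at 260 and 375. I'll descend gently with settling rows.

Emit:
move_arm(deltas=[[0.03,0.02,0.25,0,0.4],[0,0,0.2,0,0.4],[0,0,0,0,0.4],[0,0,0,0,0.4]])

```text
time_s: 11.35
tcp_pos: [0.6745, -0.1524, 0.0077]
eef_rot: [0.008, 0.702, 0.712, -0.016]
ft_force: [0.2, 0.6, 0.6]
finger_gap: 0.0514
```

Emit:
move_arm(deltas=[[0,0,0,0,0.4]])

```text
time_s: 11.45
tcp_pos: [0.6742, -0.1523, 0.0071]
eef_rot: [0.007, 0.702, 0.712, -0.016]
ft_force: [-0.8, 0.2, -0.2]
finger_gap: 0.0511
```

```bash
python3 w.py 0.6749 -0.152 0.006 90.9
```

```text
t 11.45 p [ 0.6742 -0.1523  0.0071] yawy 0.9 gap 0.0511 F [-0.8  0.2 -0.2] tilt [-0.012 -0.033 -0.999] q6 -0.28
spin units -0.01 shift units (tool now) [0.01 0.02 0.02] vert 0.02
```

Emit:
move_arm(deltas=[[0,0,0.05,0,0.4],[0,0,0,0,0.7],[0,0,0,0,1],[0,0,0,0,1],[0,0,0,0,1],[0,0,0,0,1]])

```text
time_s: 12.05
tcp_pos: [0.6754, -0.1527, 0.0063]
eef_rot: [0.008, 0.702, 0.712, -0.015]
ft_force: [0.2, 0.1, 0.2]
finger_gap: 0.0262
```

```bash
python3 w.py 0.6749 -0.152 0.1 90.9
```

```text
t 12.05 p [ 0.6754 -0.1527  0.0063] yawy 0.9 gap 0.0262 F [0.2 0.1 0.2] tilt [-0.01  -0.034 -0.999] q6 -0.28
spin units -0.01 shift units (tool now) [-0.05 -0.03 -1.87] vert -1.87
```

Slat B is gripped (gap 26 mm at TCP z 0.006). I'll lift and carry it to the left-hand bottom slat.

Emit:
move_arm(deltas=[[0,0,-0.6,0,1],[0,0,-0.9,0,1],[0,0,-0.9,0,1],[0.35,-0.5,-0.1,1,1],[0.35,-0.55,0,1,1],[0.35,-0.55,0,1,1],[0.35,-0.55,0,1,1],[0.35,-0.55,0,1,1],[0.35,-0.55,0,1,1],[0.35,-0.55,0,1,1],[0.35,-0.55,0,1,1]])

```text
time_s: 13.15
tcp_pos: [0.5091, 0.0484, 0.1312]
eef_rot: [0.014, 0.91, 0.415, -0.01]
ft_force: [1.1, 1.1, -0.8]
finger_gap: 0.0261
```

```bash
python3 w.py 0.4999 0.160 0.09 33.7
```

```text
t 13.15 p [0.5091 0.0484 0.1312] yawy -41.0 gap 0.0261 F [ 1.1  1.1 -0.8] tilt [-0.007 -0.034 -0.999] q6 0.74
spin units 3.06 shift units (tool now) [ 1.59 -1.62  0.75] vert 0.82
```

Emit:
move_arm(deltas=[[0.45,-0.5,0,1,1],[0.45,-0.5,0,1,1],[0.3,-0.45,0.1,0.8,1],[0,0,0,0,1],[0,0,0,0,1]])

```text
time_s: 13.65
tcp_pos: [0.4987, 0.1491, 0.1235]
eef_rot: [0.015, 0.955, 0.297, -0.007]
ft_force: [-0.3, -0.2, -0.4]
finger_gap: 0.0258
```

```bash
python3 w.py 0.4999 0.160 0.08 33.7
```

```text
t 13.65 p [0.4987 0.1491 0.1235] yawy -55.5 gap 0.0258 F [-0.3 -0.2 -0.4] tilt [-0.005 -0.033 -0.999] q6 1.19
spin units 0.17 shift units (tool now) [ 0.16 -0.19  0.86] vert 0.87
```

Emit:
move_arm(deltas=[[0.16,-0.19,0.4,0.17,1],[0,0,0.4,0,1],[0,0,0,0,1],[0,0,0,0,1]])

```text
time_s: 14.05
tcp_pos: [0.5016, 0.1574, 0.0841]
eef_rot: [0.016, 0.957, 0.29, -0.006]
ft_force: [0.0, 1.1, -0.3]
finger_gap: 0.0261
```

```bash
python3 w.py 0.4999 0.160 0.036 33.7; python3 - <<'E'
from h import *
i=camera_info('wrist')
a=capture('wrist'); cv2.imwrite('pics/w16.png',a)
cv2.imwrite('pics/s16.png',cv2.resize(capture('side')[130:240,230:390],None,fx=4.5,fy=4.5))
E
```

```text
t 14.05 p [0.5016 0.1574 0.0841] yawy -56.3 gap 0.0261 F [ 0.   1.1 -0.3] tilt [-0.003 -0.034 -0.999] q6 1.22
spin units 0.01 shift units (tool now) [ 0.02 -0.09  0.96] vert 0.96
```

View pics/w16.png

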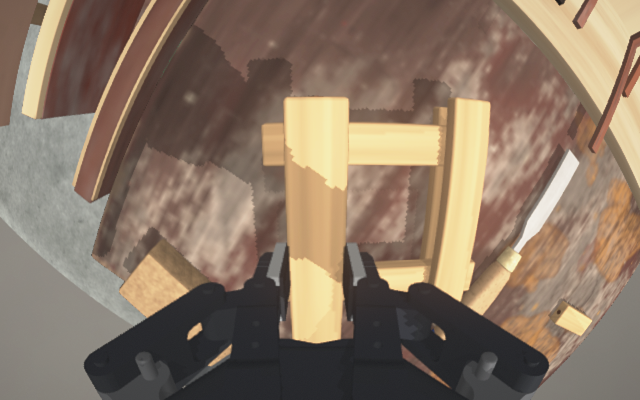

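View pics/s16.png

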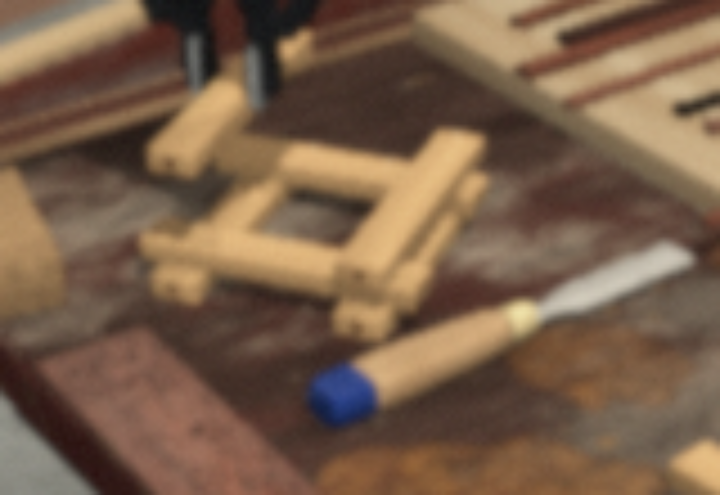

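```bash
python3 - <<'E'
from h import *
a=np.radians(33.7);u=np.array([np.cos(a),np.sin(a)]);n=np.array([-u[1],u[0]])
w=toworld('wrist',[(285,97.5),(348,97.5)],.0841-.006+.014+.003); m=w.mean(0)
c=m[:2]-.08*u; d=np.array([.4999,.160])-c
print('wid',np.linalg.norm(w[0]-w[1]),'far',m,'ctr',c,'need along',d@u/.05,'tool y',-d@n/.05)
E
```

```text
wid 0.026188845942167895 far [0.5677578  0.20103179 0.0951    ] ctr [0.50120147 0.15664424] need along 0.015583319257441403 tool y -0.07027906747545967
```

Emit:
move_arm(deltas=[[0.02,-0.09,0.4,0,1],[0,0,0.35,0,1],[0,0,0,0,1],[0,0,0,0,1]])

```text
time_s: 14.55
tcp_pos: [0.504, 0.16, 0.0515]
eef_rot: [0.016, 0.957, 0.289, -0.002]
ft_force: [-0.9, 0.0, -0.3]
finger_gap: 0.0261
```

```bash
python3 w.py 0.4999 0.160 0.034 33.7
```

```text
t 14.55 p [0.504  0.16   0.0515] yawy -56.4 gap 0.0261 F [-0.9  0.  -0.3] tilt [ 0.006 -0.032 -0.999] q6 1.23
spin units -0.02 shift units (tool now) [-0.06 -0.06  0.35] vert 0.35
```

Emit:
move_arm(deltas=[[-0.06,-0.06,0.2,0,1],[0,0,0,0,1],[0,0,0,0,1]])

```text
time_s: 14.85
tcp_pos: [0.5015, 0.1608, 0.0436]
eef_rot: [0.016, 0.957, 0.289, 0.0]
ft_force: [0.1, 0.0, -0.2]
finger_gap: 0.026
```

```bash
python3 w.py 0.4999 0.160 0.034 33.7
```

```text
t 14.85 p [0.5015 0.1608 0.0436] yawy -56.4 gap 0.026 F [ 0.1  0.  -0.2] tilt [ 0.01  -0.031 -0.999] q6 1.23
spin units -0.02 shift units (tool now) [-0.03 -0.01  0.19] vert 0.19
```

Emit:
move_arm(deltas=[[-0.02,0,0.12,0,1],[0,0,0,0,1]])

```text
time_s: 15.05
tcp_pos: [0.501, 0.1601, 0.0378]
eef_rot: [0.016, 0.957, 0.289, 0.001]
ft_force: [-0.6, 0.8, -1.6]
finger_gap: 0.026
```

Emit:
move_arm(deltas=[[0,0,0.05,0,1]])

```text
time_s: 15.15
tcp_pos: [0.5014, 0.1602, 0.0356]
eef_rot: [0.016, 0.957, 0.289, 0.001]
ft_force: [-0.2, 0.4, -0.0]
finger_gap: 0.0261
```

Emit:
move_arm(deltas=[[0,0,0.05,0,1]])

```text
time_s: 15.25
tcp_pos: [0.5017, 0.1602, 0.0335]
eef_rot: [0.016, 0.957, 0.289, 0.001]
ft_force: [-10.4, -1.6, 26.3]
finger_gap: 0.0258
```

Emit:
move_arm(deltas=[[0,0,0.04,0,1]])

```text
time_s: 15.35
tcp_pos: [0.5018, 0.1602, 0.0334]
eef_rot: [0.016, 0.957, 0.289, 0.001]
ft_force: [-17.6, -3.8, 36.6]
finger_gap: 0.0259
```

Contact at TCP z 0.0334. I'll ease off, open, settle and lift.

Emit:
move_arm(deltas=[[0,0,-0.02,0,1],[0,0,0,0,0.6],[0,0,0,0,0.35],[0,0,0,0,0.35],[0,0,0,0,0.35]])

```text
time_s: 15.85
tcp_pos: [0.502, 0.1603, 0.0347]
eef_rot: [0.016, 0.957, 0.289, 0.001]
ft_force: [-1.1, -0.7, 0.1]
finger_gap: 0.0553
```

```bash
python3 w.py 0.4999 0.160 0.2 33.7; python3 -c "
from h import *
cv2.imwrite('pics/w17.png',capture('wrist'))"
```

```text
t 15.85 p [0.502  0.1603 0.0347] yawy -56.4 gap 0.0553 F [-1.1 -0.7  0.1] tilt [ 0.011 -0.031 -0.999] q6 1.23
spin units -0.02 shift units (tool now) [-0.06  0.09 -3.3 ] vert -3.31
```

View pics/w17.png

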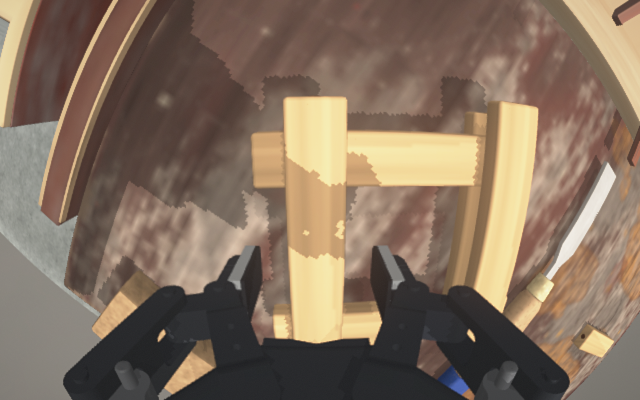

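Emit:
move_arm(deltas=[[0,0,-0.5,0,0.35],[0,0,-0.9,0,0.35],[0,0,-0.9,0,0.35],[-0.3,0.8,-0.3,0,0.35],[-0.4,0.9,0,0,0.35],[-0.4,0.9,0,0,0.35],[-0.4,0.9,0,0,0.35],[-0.4,0.9,0,0,0.35],[-0.4,0.9,0,0,0.35],[-0.4,0.9,0,0,0.35],[0,0,0,0,0.35],[0,0,0,0,0.35]])

```text
time_s: 17.1
tcp_pos: [0.5604, -0.1775, 0.1796]
eef_rot: [0.018, 0.957, 0.291, 0.0]
ft_force: [-0.0, 0.7, 0.9]
finger_gap: 0.0551
```

```bash
python3 w.py 0.4999 0.160 0.2 33.7; python3 -c "
from h import *
im=capture('top');cv2.imwrite('pics/t18.png',im);cv2.imwrite('pics/t18z.png',cv2.resize(im[140:250,225:335],(600,600),interpolation=cv2.INTER_CUBIC))
cv2.imwrite('pics/s18.png',cv2.resize(capture('side')[130:330,200:460],None,fx=3,fy=3))"
```

```text
t 17.1 p [ 0.5604 -0.1775  0.1796] yawy -56.1 gap 0.0551 F [-0.   0.7  0.9] tilt [ 0.011 -0.033 -0.999] q6 0.61
spin units 0.03 shift units (tool now) [ 2.75 -6.26 -0.65] vert -0.41
```

View pics/t18.png

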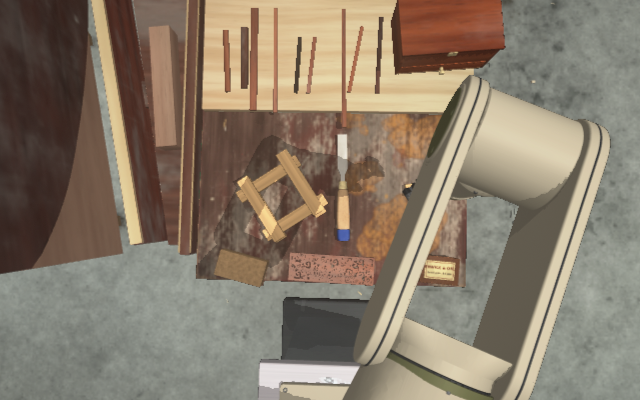

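View pics/t18z.png

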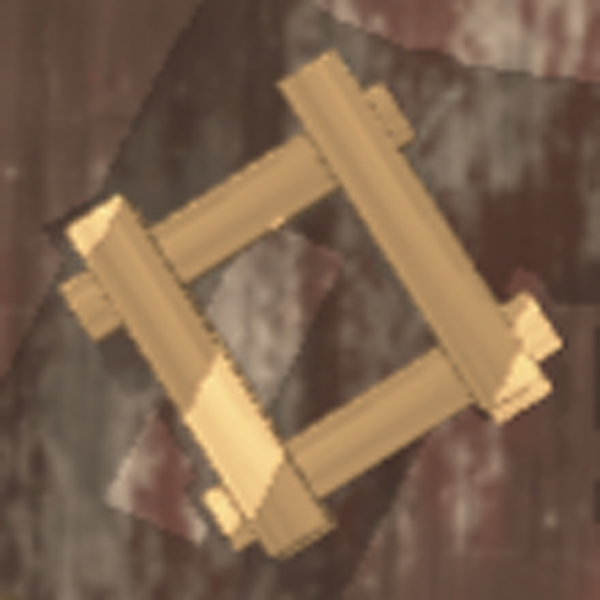

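View pics/s18.png

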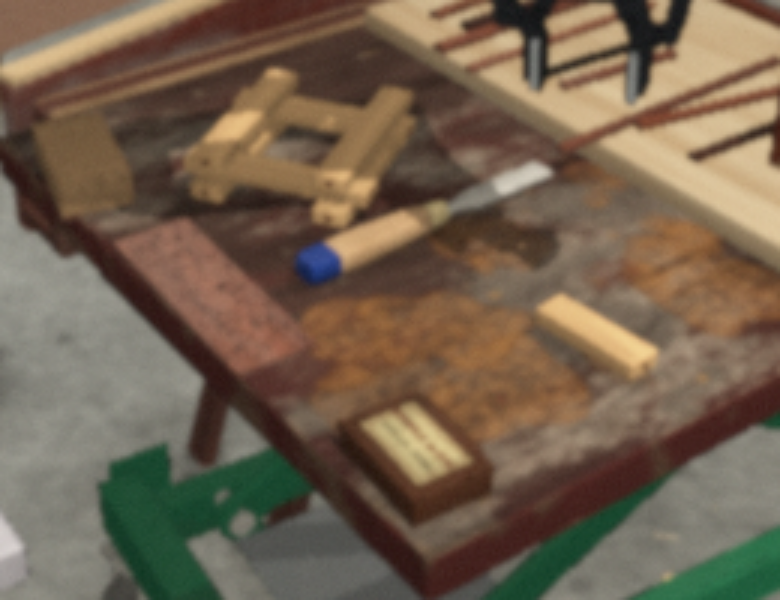

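```bash
python3 - <<'E'
from h import *
def go(n,q,tgt,z):
    p=np.array(q,float)/(600/110)+[225,140]-0.4
    w=toworld('top',p,z);a=(w[0]+w[1])/2;b=(w[2]+w[3])/2;e=a-b;c=(a+b)/2
    d=(c[:2]-tgt);t=np.radians(33.7)
    print(n,c.round(4),np.linalg.norm(e).round(4),np.degrees(np.arctan2(e[1],e[0])).round(1),'along',(d@[np.cos(t),np.sin(t)]).round(4),'across',(d@[-np.sin(t),np.cos(t)]).round(4))
go('B',[(68,235),(122,196),(277,551),(333,520)],[.4999,.1601],.042)
go('A',[(278,85),(332,50),(496,408),(550,378)],[.5595,.0705],.042)
print(robot.state()['time_s'])
from rig import job_done
print(job_done())
E
```

```text
B [0.5021 0.1589 0.042 ] 0.1566 35.2 along 0.0012 across -0.0022
A [0.5638 0.0734 0.042 ] 0.1603 35.5 along 0.0052 across 0.0001
17.2
the job is handed in; nothing more can be done
None
```

Both loose slats now lie across the upper pair, one above each bottom slat, and I handed the job in at 17.2 s.

**Final measurements (top camera):**

| Slat | Along (limit 25 mm) | Across (limit 18 mm) | Angle off (limit 0.17 rad, about 9.7°) |
|---|---|---|---|
| Near loose slat, on the right side | 5 mm | 0 mm | about 2° |
| Far loose slat, on the left side | 1 mm | 2 mm | about 1.5° |

- **Stack and bystanders:** The visible corners of the cross slats are at the same pixels as at the start. The chisel, cork block, tin, fret panel and offcut look untouched in the last pictures, though I did not measure them again. The gripper was well clear of everything at the end.
- **What went wrong:** The first grasp of the far slat missed because the arm was still swinging upward as the fingers closed. It did not move the slat, and I repeated it after letting the arm settle. The first grasp of the near slat happened in the same swing and was shallow (23 mm gap reading instead of 28), but it held.
- **Contact forces:** The wrist force read about 43 N setting down the near slat and 41 N setting down the far one. That went through the held slats, and the wrist limit is 120 N.
- **Not checked directly:** I did not measure the slats' height or contact. The felt contact and the side view both show them resting on both cross slats.

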